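Set out the spray bench

ROBOT

A 7-joint arm with a two-finger parallel gripper is mounted at the origin on the work surface. World frame = base frame: x ahead of the robot, y to its left, z up, the work surface at z = 0. Lengths are in m, angles in rad, forces in N, time in s.
With the tool pointing down it reaches from about 0.4 to 0.925 m from the base axis. Payload 4.1 kg.
Tool frame: the origin (TCP) lies on the centre line of the jaws, within the pads' length; the fingertips stand 25 mm ahead of it and the grasp point (between the pads) lies 6 mm ahead of it (arm.tip_extent is the z of the fingertips in the tool frame, in m); z points along the fingers, y is the line along which they close (so a half turn about z gives the same grasp; the last joint's range is limited). The gripper opens to 85 mm and grips with 20 to 120 N. Pads are 22 mm wide; open, the fingers measure 114 mm over their backs; the gripper's body (76 mm by 85 mm) begins 54 mm behind the grasp point. The pads swing forward as they close: fully open they stand 13 mm farther back than shut.
Start: joints at [-1.441, 0.398, 0.045, 1.537, -0.019, 1.207, -0.051], TCP at [0.147, 0.633, 0.256] pointing down, gripper open.
Joint ranges: [-2.82, 2.82], [-0.49, 2.23], [-1.37, 1.46], [0, 2.46], [-1.36, 4.5], [0.23, 2], [-2.94, 2.94]. Speed limits (rad/s): [2.57, 2.57, 3.14, 3.14, 3.14, 3.14, 3.14].

INTERFACE

Orientations are given as a rotation vector (axis times angle).
In Python, from rig import arm gives the robot as it stands. The module is installed in compiled form; this text tells all that it offers.
- The arm moves only by the shell command python3 -m handwheel 'ROWS' [OPENING] [FORCE]. ROWS is JSON, a list of rows, each an object of numbers: "x", "y", "z": the shift along the world's x, y, z in mm; "rx", "ry", "rz": the turn, a rotation vector about the world's x, y, z in rad. A call has 1 to 5 rows; each row is the pose to reach, as a shift and turn from the pose commanded when the call began; what a row does not reach only later rows make up. A row lasts 1/10 s, in which the tool goes at most 50 mm and 8.59 degrees, less where a joint would pass 70% of its speed; a pose out of reach is approached as far as the arm can. A call with a gripper value outside its range is refused whole. OPENING is the finger opening in mm, from 0 to 85.4, set as the call begins (- or left out, the last holds). The fingers move at their own pace and stop on an object; FORCE is the grip in N (left out, the last holds). Time passes only in rows, so rows that repeat a pose let the fingers close. It gives the time, the measured TCP pose, the force, the opening and the grip force at its end, in the units of the state.
- arm.get_state(): the state, without advancing time (a new reading comes with each control period).
- arm.grab_frame(name): name is "scene" or "top"; returns a dict with "frame" (480x640x3 uint8, red, green, blue), "z_map" (480x640 float32, m along the optical axis (not along the pixel's ray), 0 where there is no reading), "mtx" (3x3 intrinsics, pixels), "R" (3x3) and "t" (3): a world point X has camera coordinates R X + t. Camera axes: x right, y down, z forward; pixel columns grow to the right and rows downward; lengths in m; the calibration is good to about 2 mm. A picture is of the moment at which its call begins.
- arm.finish_job(): hands the job in; it is judged then, once.
The state is a dict: "time_s": time; "joint_positions": joint angles; "qd": joint speeds; "effort": joint torques, N m; "ee_pos": TCP position; "orientation": TCP orientation; "ft_force": force on the tool from outside, world axes, zero at the start; "ft_torque": the same for the moment, N m; "grip_width": opening from 0.0 (shut) to 1.0 (fully open); "grasp_force": force on a finger pad.
Only numpy, scipy, OpenCV 4.12 (cv2) and the standard library are available. Lean on these libraries where they do the work, as an engineer would, in place of code of your own. Each camera call takes 0.05 s, during which the arm holds its last target. There are 200 camera calls.

TASK

Set out the bench for the next spray job: stand the tall flask in the round dish and the short flask in the square dish, and slip the steel ring over the short flask's neck so that it lies flat on the shoulder. Stand the open cup on the bench between the two dishes, midway and in line with them. Knock nothing over, and leave the spray gun, the screwdriver and the paint tin where they are.

Things in the scene. Friction and masses are not known exactly. Their poses are not given: they have to be found in the camera images.
- tall_flask: Tall round aluminium flask, loose, upright at the start: 130 mm high; body 64 mm in diameter up to the shoulder 104 mm above its underside; neck 30 mm in diameter from there to the top, 26 mm long, a good place to grip. About 0.25 kg. Origin at the centre of its underside, z up along its axis.
- short_flask: Short round aluminium flask, loose, upright at the start: 88 mm high; body 64 mm in diameter up to the flat shoulder (54 mm wide, with a bevel outside it) 62 mm above its underside; neck 30 mm in diameter from there to the top, 26 mm long. About 0.2 kg. Origin at the centre of its underside, z up along its axis.
- cup: Open straight-sided aluminium cup, loose, mouth up at the start: 56 mm in diameter, 58 mm high, wall 3 mm, no handle. About 0.12 kg. Origin at the centre of its underside, z up along its axis.
- ring: Steel ring (collar), loose, lying flat on the bench at the start: 56 mm outer diameter, 40 mm hole, 14 mm high, so it passes over a flask's neck with 5 mm to spare all round. About 60 g. Origin at the centre of its underside, z up along its axis.
- round_dish: Round shallow steel dish, fixed to the bench: 100 mm outer diameter, rim 9 mm high and 3 mm thick, dark floor 3 mm above the bench. Origin at its centre at bench height, z up. Its y axis lies along the line through both dishes' centres.
- square_dish: Square shallow steel dish, fixed to the bench: 100 x 100 mm outside, rim 9 mm high and 3 mm thick, dark floor 3 mm above the bench. Origin at its centre at bench height, z up. Its y axis lies along the line through both dishes' centres, which are 255 to 265 mm apart; either dish can be the left one.
- spray_gun: Bystander: steel spray gun lying on its side on the bench, about 160 mm long, 180 mm wide and 34 mm high. Origin at the bench under its barrel, x ahead along the barrel, the handle to -y.
- screwdriver: Bystander: screwdriver lying on the bench beyond the dishes, about 200 mm long and 30 mm high, along its x axis, tip to +x. Origin under its middle.
- paint_tin: Bystander: closed squat paint tin standing on the bench left of the dishes, 96 mm in diameter, 58 mm high. Origin at the centre of its underside.
Not all that is in view belongs to the job. Leave any orange or purple look-alike of the short_flask alone. Leave any brown or yellow look-alike of the cup alone.

How it is judged:
By the outcome, as a careful person would: the job done as asked, in the order asked, and still so for the second after the job is handed in, with the robot touching nothing.
It also fails if it takes over 102 s, if anything falls off the work surface, if the arm or the gripper's body presses on something with over 40 N, if the wrist force passes 120 N, or if a joint passes its speed limit or range.

## Working session

There is one attempt and no reset: what is moved stays moved. The work goes in short steps, Python scripts to look and compute and a shell command to move; the robot and the scene stay as the last step left them, time stands still between calls to the robot, and variables do not carry over. Pictures are saved under pics/ and viewed, at most 20 in all, crops included, and the job is handed in when it is done.

```bash
mkdir -p pics; cat > h.py <<'E'
import numpy as np, cv2
from rig import arm
def snap(n,tag):
    f=arm.grab_frame(n); np.savez(f'{tag}.npz',**f)
    cv2.imwrite(f'pics/{tag}.png',f['frame'][:,:,::-1]); return f
def load(tag): return dict(np.load(f'{tag}.npz'))
def world(f):
    z=f['z_map']; v,u=np.mgrid[:480,:640]; K=f['mtx']
    P=np.stack([(u-K[0,2])/K[0,0]*z,(v-K[1,2])/K[1,1]*z,z],-1)
    return (P-f['t'])@f['R']
def crop(f,u0,v0,u1,v1,s,tag):
    cv2.imwrite(f'pics/{tag}.png',cv2.resize(f['frame'][v0:v1,u0:u1,::-1],None,fx=s,fy=s,interpolation=cv2.INTER_CUBIC))
E
python3 - <<'E'
from h import *
for n in('scene','top'):
    f=snap(n,n+'0'); print(n,-f['R'].T@f['t'],f['R'].round(2).tolist(),f['mtx'][0,0])
print(arm.get_state(), arm.tip_extent)
E
```

```text
scene [1.21109608 0.47330838 0.90234734] [[-0.59, 0.81, -0.01], [0.59, 0.42, -0.69], [-0.56, -0.42, -0.72]] 455.2175230182584
top [ 0.33679623 -0.02400965  1.27949879] [[0.01, -1.0, -0.01], [-0.98, -0.0, -0.18], [0.18, 0.02, -0.98]] 599.4994137302003
{'time_s': 0.1, 'joint_positions': array([-1.4410032 ,  0.39908995,  0.04503481,  1.53773514, -0.01868236,
        1.20687715, -0.0507002 ]), 'qd': array([-0.00054306, -0.00230645, -0.00086585, -0.00543699,  0.00270365,
        0.00031438,  0.0003987 ]), 'effort': array([ 3.46010180e-03, -4.76265121e+01,  1.37019653e+00, -2.54951584e+01,
        1.19486867e-02,  5.09528560e-03,  1.03448139e-05]), 'ee_pos': array([0.14728199, 0.63257134, 0.25539382]), 'orientation': array([-3.58410044e-01, -3.12101919e+00,  2.65066176e-03]), 'ft_force': array([-0.1543126 , -0.06273142, -0.10467163]), 'ft_torque': array([ 0.02986765, -0.0195863 ,  0.05044286]), 'grasp_force': 0.0, 'grip_width': 0.997350851914411} 0.025
```

View pics/scene0.png

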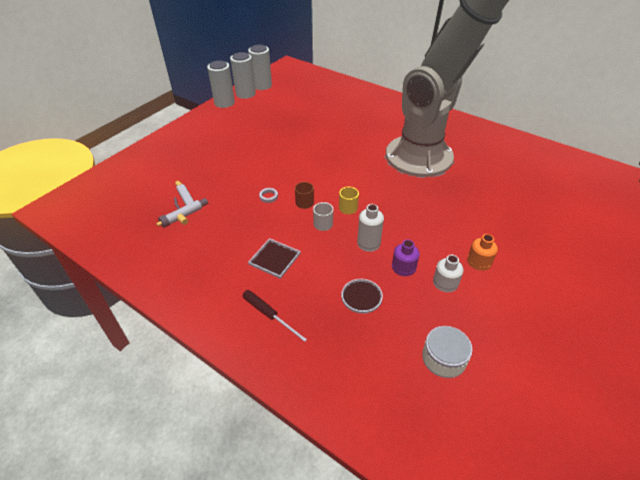

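View pics/top0.png

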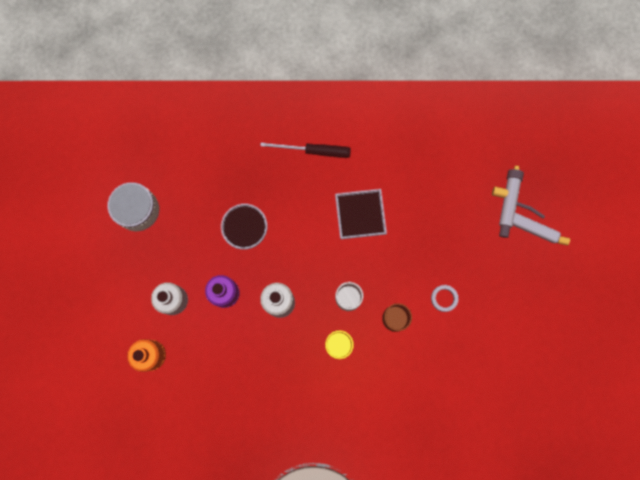

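Candidates: the short flask is the bare-metal one at scene (448,272), top (168,298). Its look-alikes are purple at scene (405,258), top (222,291), and orange at scene (483,251), top (144,355). The tall flask is at scene (370,228), top (277,298). The cup is grey at scene (323,216), top (349,295), with look-alikes brown at scene (304,195) and yellow at scene (348,200). The ring is at scene (268,195), top (445,298). The round dish is at top (244,226) and the square dish at top (361,213).

```bash
cat >> h.py <<'E'
from scipy.optimize import least_squares
def fit(P,c,r,zlo,zhi,win=0.05,side=None):
    """circle of known radius through points near c within heights"""
    P=P.reshape(-1,3); m=(P[:,2]>zlo)&(P[:,2]<zhi)&(np.hypot(*(P[:,:2]-c).T)<win); Q=P[m]
    if len(Q)<6: return None,len(Q),None
    s=least_squares(lambda p:np.hypot(*(Q[:,:2]-p).T)-r,c,loss='soft_l1',f_scale=.002)
    return s.x.round(4),len(Q),np.median(Q[:,2]).round(4)
E
python3 - <<'E'
from h import *
T=load('top0');S=load('scene0');W={'top':world(T),'sc':world(S)}
pts={'tall':(277,298),'short':(168,298),'cup':(349,295),'ring':(445,298),'round':(244,226),'square':(361,213),'purple':(222,291),'orange':(144,355),'brown':(397,318),'yellow':(339,345),'tin':(132,204),'bench':(300,400),'gun':(510,200),'sd':(325,150)}
c={k:W['top'][v,u] for k,(u,v) in pts.items()}
for k in c: print(k,c[k].round(3))
for k,r,a,b in [('tall',.032,.03,.098),('short',.032,.012,.055),('cup',.028,.01,.055),('purple',.032,.012,.055),('orange',.032,.012,.055),('brown',.028,.01,.055),('yellow',.028,.01,.055)]:
    print(k,fit(W['sc'],c[k][:2],r,a,b),'neck',fit(W['sc'],c[k][:2],.015,a+.06 if k!='tall' else .11,.14,.03))
for n in W:
    print(n,'ring',fit(W[n],c['ring'][:2],.024,.009,.02),'round',fit(W[n],c['round'][:2],.0485,.006,.02,.06))
    P=W[n].reshape(-1,3);Q=P[(P[:,2]>.006)&(P[:,2]<.02)&(abs(P[:,:2]-c['square'][:2]).max(1)<.07)]
    print(len(Q),cv2.minAreaRect((Q[:,:2]*1000).astype(np.float32)))
f=T;crop(f,100,180,500,380,2,'c0')
E
```

```text
tall [0.436 0.07  0.13 ]
short [0.439 0.292 0.085]
cup [ 0.454 -0.072  0.007]
ring [ 0.449 -0.276  0.003]
round [0.603 0.156 0.003]
square [ 0.634 -0.099 -0.001]
purple [0.453 0.184 0.088]
orange [0.327 0.332 0.09 ]
brown [ 0.406 -0.174  0.001]
yellow [ 0.349 -0.051  0.001]
tin [0.638 0.385 0.06 ]
bench [0.237 0.029 0.002]
gun [ 0.657 -0.416  0.028]
sd [ 0.769 -0.02   0.027]
tall (array([0.4399, 0.0763]), 453, np.float64(0.0662)) neck (array([0.4401, 0.0765]), 138, np.float64(0.1288))
short (array([0.4445, 0.3051]), 318, np.float64(0.0343)) neck (array([0.4442, 0.3047]), 145, np.float64(0.0873))
cup (array([ 0.4516, -0.0676]), 379, np.float64(0.0355)) neck (None, 0, None)
purple (array([0.4603, 0.1954]), 287, np.float64(0.0337)) neck (array([0.4598, 0.195 ]), 133, np.float64(0.0871))
orange (array([0.3291, 0.3469]), 314, np.float64(0.0334)) neck (array([0.3293, 0.3465]), 132, np.float64(0.0869))
brown (array([ 0.4085, -0.1662]), 355, np.float64(0.0351)) neck (None, 0, None)
yellow (array([ 0.3536, -0.0475]), 360, np.float64(0.0361)) neck (None, 0, None)
top ring (array([ 0.4488, -0.2729]), 257, np.float64(0.0129)) round (array([0.6024, 0.1557]), 303, np.float64(0.0081))
385 ((635.2432861328125, -101.85364532470703), (122.81309509277344, 132.76321411132812), 5.866512775421143)
sc ring (array([ 0.4524, -0.2695]), 117, np.float64(0.0132)) round (array([0.6064, 0.1578]), 225, np.float64(0.0077))
303 ((639.7271118164062, -94.99290466308594), (116.0379409790039, 102.30249786376953), 6.384506702423096)
```

View pics/c0.png

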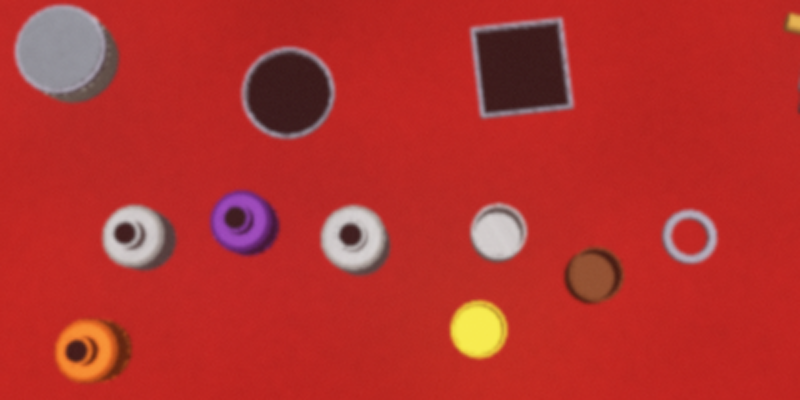

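The crop confirms the choices: bare-metal short flask at top (168,298), tall flask (277,298), open grey cup (349,295), ring (445,298). Now I'll measure the dishes and move above the tall flask.

```bash
python3 - <<'E'
from h import *
for tag in('top0','scene0'):
    f=load(tag);W=world(f);a=f['frame'].astype(int)
    dark=(a.max(2)<75).astype(np.uint8)
    n,l,s,c=cv2.connectedComponentsWithStats(dark)
    for i in range(1,n):
        if s[i,4]<250: continue
        d=f['R'].T@np.linalg.inv(f['mtx'])@np.r_[c[i],1]; o=-f['R'].T@f['t']; p=o+d*(.003-o[2])/d[2]
        if .55<p[0]<.7 and abs(p[1])<.25: print(tag,s[i,4],c[i].round(1),p.round(4))
E
python3 -m handwheel '[{"x":115,"y":-220},{"x":115,"y":-220},{"x":115,"y":-220},{"x":115,"y":-220},{"x":115,"y":-220}]' 85
python3 -m handwheel '[{"x":115,"y":-220},{"x":115,"y":-220},{"x":115,"y":-220},{"x":115,"y":-220},{"x":115,"y":-220}]'
python3 -m handwheel '[{"x":61,"y":-118,"z":-40},{"x":61,"y":-118,"z":-40},{"x":61,"y":-118,"z":-40},{"x":61,"y":-118,"z":-40},{"x":61,"y":-118,"z":-40}]'
python3 - <<'E'
from h import *
f=snap('scene','s1');t=snap('top','t1'); s=arm.get_state();print(s['ee_pos'],s['orientation'])
a=cv2.resize(f['frame'][100:320,280:480],None,fx=2,fy=2);b=cv2.resize(t['frame'][180:400,180:380],None,fx=2,fy=2)
cv2.imwrite('pics/m1.png',np.hstack([a,b])[:,:,::-1])
E
```

```text
top0 1533 [360.3 213.8] [ 0.6315 -0.0975  0.003 ]
top0 1219 [243.8 226.2] [0.6029 0.1563 0.003 ]
[0.14733019 0.63271409 0.25567578] [-3.58454216e-01 -3.12106421e+00  1.88590918e-03]invalid input
invalid input
invalid input
```

View pics/m1.png

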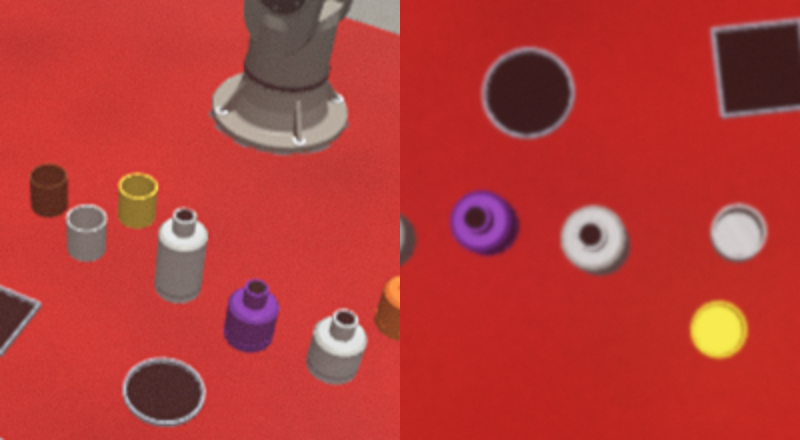

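The picture shows the scene unchanged. The moves were refused, so rows may need all six keys.

```bash
python3 -m handwheel '[{"x":23,"y":-44,"z":0,"rx":0,"ry":0,"rz":0},{"x":46,"y":-88,"z":0,"rx":0,"ry":0,"rz":0},{"x":69,"y":-132,"z":0,"rx":0,"ry":0,"rz":0},{"x":92,"y":-176,"z":0,"rx":0,"ry":0,"rz":0},{"x":115,"y":-220,"z":0,"rx":0,"ry":0,"rz":0}]' 85
```

```text
time_s: 0.7
ee_pos: [0.2631, 0.4111, 0.2563]
orientation: [0.358, 3.121, 0.0]
ft_force: [0.0, 0.8, -0.6]
grip_width: 0.991
grasp_force: 0.0
```

```bash
python3 -m handwheel '[{"x":115,"y":-220,"z":0,"rx":0,"ry":0,"rz":0},{"x":115,"y":-220,"z":0,"rx":0,"ry":0,"rz":0},{"x":115,"y":-220,"z":0,"rx":0,"ry":0,"rz":0},{"x":115,"y":-220,"z":0,"rx":0,"ry":0,"rz":0},{"x":115,"y":-220,"z":0,"rx":0,"ry":0,"rz":0}]'
python3 -m handwheel '[{"x":61,"y":-118,"z":-40,"rx":0,"ry":0,"rz":0},{"x":61,"y":-118,"z":-40,"rx":0,"ry":0,"rz":0},{"x":61,"y":-118,"z":-40,"rx":0,"ry":0,"rz":0},{"x":61,"y":-118,"z":-40,"rx":0,"ry":0,"rz":0},{"x":61,"y":-118,"z":-40,"rx":0,"ry":0,"rz":0}]'
python3 - <<'E'
from h import *
f=snap('scene','s2');t=snap('top','t2'); s=arm.get_state();print(s['ee_pos'],s['orientation'],s['joint_positions'].round(2))
a=cv2.resize(f['frame'][100:320,280:480],None,fx=2,fy=2);b=cv2.resize(t['frame'][180:400,180:380],None,fx=2,fy=2)
cv2.imwrite('pics/m2.png',np.hstack([a,b])[:,:,::-1])
E
```

```text
time_s: 1.2
ee_pos: [0.3779, 0.1909, 0.2565]
orientation: [0.359, 3.121, 0.001]
ft_force: [1.4, 0.6, -0.0]
grip_width: 0.993
grasp_force: 0.0
time_s: 1.7
ee_pos: [0.4383, 0.0746, 0.2161]
orientation: [-0.362, -3.12, 0.0]
ft_force: [-0.2, 0.0, 0.0]
grip_width: 0.997
grasp_force: 0.0
[0.43814342 0.07636161 0.21650146] [-3.55463657e-01 -3.12135630e+00 -1.16773893e-03] [-0.78  0.07  0.54  2.06 -0.04  1.02  1.12]
```

View pics/m2.png

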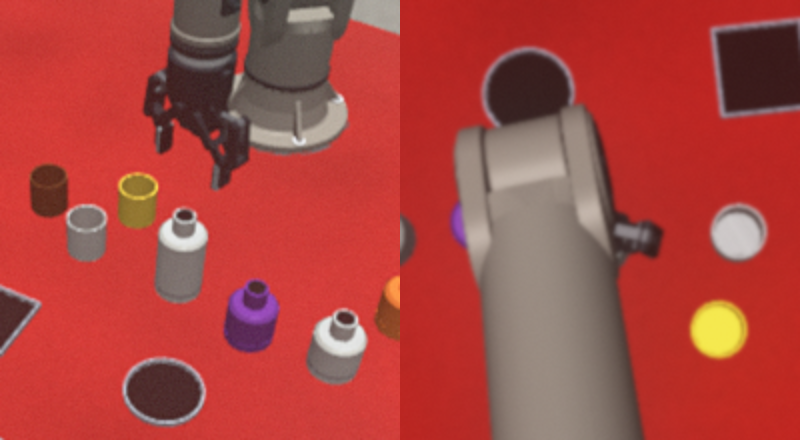

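The left panel shows the open jaws straddling the tall flask's axis from above (panel pixel ~(190,160), flask neck (184,215)). The right panel shows the arm covering the flask. Descending to grip.

```bash
python3 -m handwheel '[{"x":0,"y":0,"z":-40,"rx":0,"ry":0,"rz":0},{"x":0,"y":0,"z":-60,"rx":0,"ry":0,"rz":0},{"x":0,"y":0,"z":-72,"rx":0,"ry":0,"rz":0},{"x":0,"y":0,"z":-82,"rx":0,"ry":0,"rz":0},{"x":0,"y":0,"z":-82,"rx":0,"ry":0,"rz":0}]'
for i in 1 2; do python3 -m handwheel '[{"x":0,"y":0,"z":0,"rx":0,"ry":0,"rz":0},{"x":0,"y":0,"z":0,"rx":0,"ry":0,"rz":0},{"x":0,"y":0,"z":0,"rx":0,"ry":0,"rz":0},{"x":0,"y":0,"z":0,"rx":0,"ry":0,"rz":0},{"x":0,"y":0,"z":0,"rx":0,"ry":0,"rz":0}]' 10 40; done
```

```text
time_s: 2.3
ee_pos: [0.4379, 0.0757, 0.1338]
orientation: [-0.356, -3.12, 0.001]
ft_force: [-0.2, 0.2, 1.0]
grip_width: 0.996
grasp_force: 0.0
time_s: 2.8
ee_pos: [0.4389, 0.0751, 0.135]
orientation: [0.359, 3.12, 0.001]
ft_force: [-0.4, 0.5, 5.0]
grip_width: 0.336
grasp_force: 39.3
time_s: 3.3
ee_pos: [0.4389, 0.0751, 0.135]
orientation: [0.359, 3.12, 0.001]
ft_force: [-0.9, -0.3, 6.9]
grip_width: 0.334
grasp_force: 39.3
```

```bash
python3 -m handwheel '[{"x":0,"y":0,"z":20,"rx":0,"ry":0,"rz":0},{"x":0,"y":0,"z":60,"rx":0,"ry":0,"rz":0},{"x":40,"y":20,"z":60,"rx":0,"ry":0,"rz":0},{"x":80,"y":40,"z":60,"rx":0,"ry":0,"rz":0},{"x":120,"y":60,"z":60,"rx":0,"ry":0,"rz":0}]'
python3 -m handwheel '[{"x":25,"y":12,"z":0,"rx":0,"ry":0,"rz":0},{"x":40,"y":20,"z":0,"rx":0,"ry":0,"rz":0},{"x":46,"y":22,"z":0,"rx":0,"ry":0,"rz":0},{"x":46,"y":22,"z":-20,"rx":0,"ry":0,"rz":0},{"x":46,"y":22,"z":-40,"rx":0,"ry":0,"rz":0}]'
python3 -m handwheel '[{"x":0,"y":0,"z":-8,"rx":0,"ry":0,"rz":0},{"x":0,"y":0,"z":-13,"rx":0,"ry":0,"rz":0},{"x":0,"y":0,"z":-16,"rx":0,"ry":0,"rz":0},{"x":0,"y":0,"z":-17,"rx":0,"ry":0,"rz":0},{"x":0,"y":0,"z":-17,"rx":0,"ry":0,"rz":0}]'
python3 - <<'E'
from h import *
t=snap('top','t3');f=snap('scene','s3');W=world(f)
print(fit(W,np.array([.604,.157]),.032,.03,.098),arm.get_state()['ee_pos'])
crop(f,270,180,470,330,4,'m3')
E
```

```text
time_s: 3.8
ee_pos: [0.5592, 0.1363, 0.1946]
orientation: [0.358, 3.121, 0.002]
ft_force: [1.0, -0.6, -2.1]
grip_width: 0.333
grasp_force: 40.3
time_s: 4.3
ee_pos: [0.604, 0.1566, 0.1538]
orientation: [-0.359, -3.121, 0.0]
ft_force: [0.2, 0.5, -2.8]
grip_width: 0.338
grasp_force: 40.4
time_s: 4.8
ee_pos: [0.6049, 0.1571, 0.1382]
orientation: [0.359, 3.12, 0.001]
ft_force: [0.1, 0.1, -2.3]
grip_width: 0.333
grasp_force: 40.4
(array([0.6063, 0.1581]), 471, np.float64(0.0651)) [0.60500392 0.15705864 0.1381956 ]
```

View pics/m3.png

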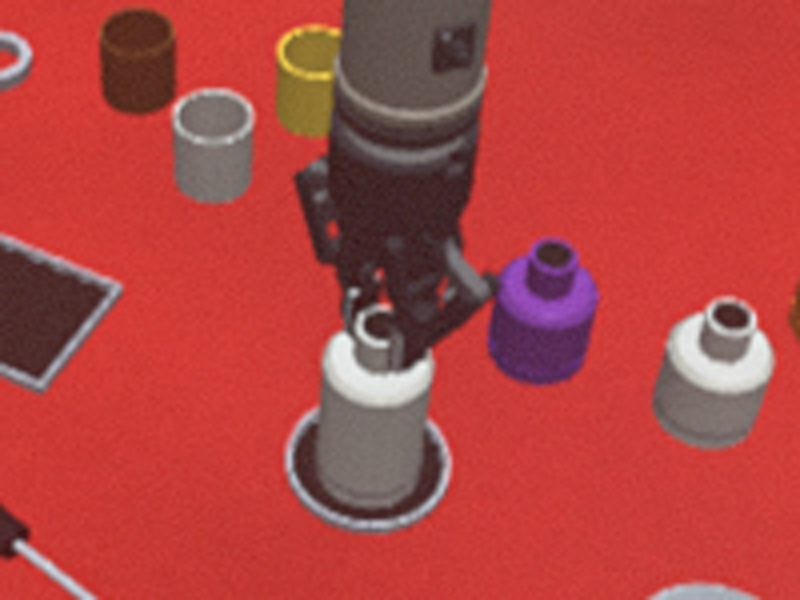

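The tall flask is held centred over the round dish floor (crop (370,460)). Lowering the last bit and releasing, then going to the short flask.

```bash
python3 -m handwheel '[{"x":0,"y":0,"z":-1,"rx":0,"ry":0,"rz":0},{"x":0,"y":0,"z":-2,"rx":0,"ry":0,"rz":0},{"x":0,"y":0,"z":-2,"rx":0,"ry":0,"rz":0}]'
python3 -m handwheel '[{"x":0,"y":0,"z":0,"rx":0,"ry":0,"rz":0},{"x":0,"y":0,"z":0,"rx":0,"ry":0,"rz":0},{"x":0,"y":0,"z":0,"rx":0,"ry":0,"rz":0},{"x":0,"y":0,"z":0,"rx":0,"ry":0,"rz":0},{"x":0,"y":0,"z":0,"rx":0,"ry":0,"rz":0}]' 85
python3 -m handwheel '[{"x":0,"y":0,"z":15,"rx":0,"ry":0,"rz":0},{"x":0,"y":0,"z":40,"rx":0,"ry":0,"rz":0},{"x":0,"y":0,"z":70,"rx":0,"ry":0,"rz":0},{"x":-30,"y":27,"z":70,"rx":0,"ry":0,"rz":0},{"x":-60,"y":54,"z":70,"rx":0,"ry":0,"rz":0}]'
python3 -m handwheel '[{"x":-102,"y":92,"z":0,"rx":0,"ry":0,"rz":0},{"x":-102,"y":92,"z":0,"rx":0,"ry":0,"rz":0},{"x":-102,"y":92,"z":0,"rx":0,"ry":0,"rz":0},{"x":-102,"y":92,"z":-40,"rx":0,"ry":0,"rz":0},{"x":-102,"y":92,"z":-80,"rx":0,"ry":0,"rz":0}]'
python3 - <<'E'
from h import *
f=snap('scene','s4');W=world(f)
print(fit(W,np.array([.604,.157]),.032,.03,.098),fit(W,np.array([.444,.305]),.032,.012,.055),arm.get_state()['ee_pos'])
crop(f,320,160,520,310,4,'m4')
E
```

```text
time_s: 5.2
ee_pos: [0.6056, 0.1569, 0.1381]
orientation: [0.359, 3.119, 0.002]
ft_force: [-3.6, -1.3, 11.4]
grip_width: 0.333
grasp_force: 41.6
time_s: 5.7
ee_pos: [0.6043, 0.1571, 0.1351]
orientation: [-0.358, -3.121, 0.0]
ft_force: [0.2, -0.3, -0.4]
grip_width: 0.996
grasp_force: 0.0
time_s: 6.2
ee_pos: [0.5455, 0.2107, 0.2078]
orientation: [0.364, 3.117, 0.003]
ft_force: [-0.6, 0.9, 0.1]
grip_width: 0.997
grasp_force: 0.0
time_s: 6.7
ee_pos: [0.4426, 0.3061, 0.1269]
orientation: [0.352, 3.119, 0.008]
ft_force: [1.0, -0.0, -1.1]
grip_width: 0.997
grasp_force: 0.0
(array([0.6064, 0.158 ]), 485, np.float64(0.0652)) (array([0.4446, 0.3052]), 316, np.float64(0.0341)) [0.4386099  0.3020243  0.11989353]
```

View pics/m4.png

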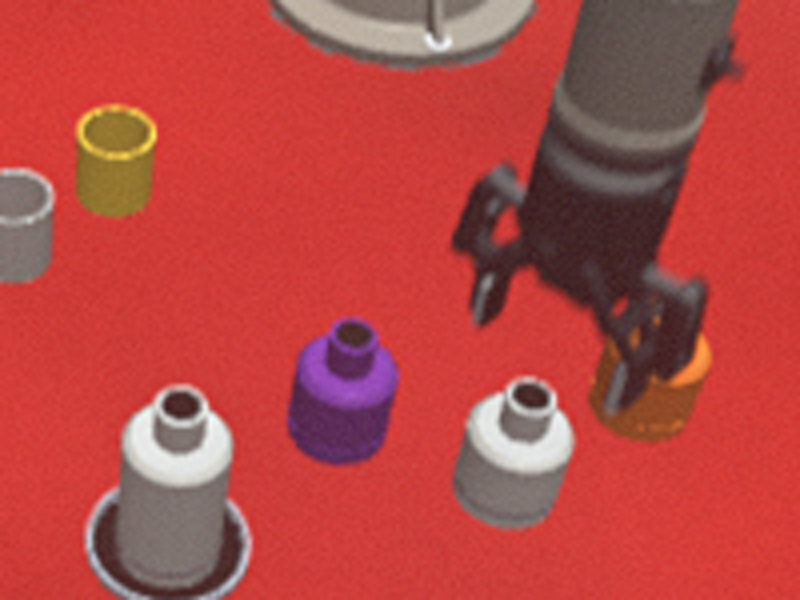

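The tall flask stands in the round dish (crop (175,500)). The gripper is above the short flask (neck (530,395)), still settling. I'll let it settle and check.

```bash
python3 -m handwheel '[{"x":0,"y":0,"z":0,"rx":0,"ry":0,"rz":0},{"x":0,"y":0,"z":-15,"rx":0,"ry":0,"rz":0},{"x":0,"y":0,"z":-15,"rx":0,"ry":0,"rz":0},{"x":0,"y":0,"z":-15,"rx":0,"ry":0,"rz":0}]'
python3 - <<'E'
from h import *
s=arm.get_state();print(s['ee_pos'],s['orientation'],s['joint_positions'].round(2))
f=snap('scene','s5');crop(f,380,180,500,300,4,'m5')
E
```

```text
time_s: 7.15
ee_pos: [0.4438, 0.3034, 0.1124]
orientation: [0.36, 3.119, 0.003]
ft_force: [0.4, 0.1, 0.6]
grip_width: 0.994
grasp_force: 0.0
[0.4437533  0.30343211 0.1123533 ] [0.35981079 3.11897638 0.00342071] [-1.04  0.39  0.44  1.96 -0.22  0.83  0.86]
```

View pics/m5.png

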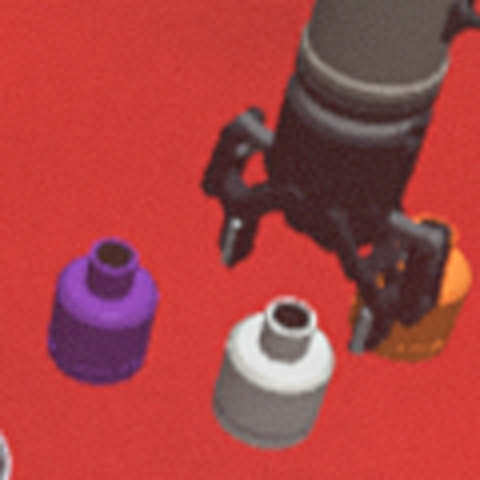

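The tips at crop (232,255) and (362,345) have their midpoint over the neck top (290,310). Aligned, so descend and grip.

```bash
python3 -m handwheel '[{"x":-1,"y":0,"z":-10,"rx":0,"ry":0,"rz":0},{"x":-1,"y":0,"z":-19,"rx":0,"ry":0,"rz":0},{"x":-1,"y":0,"z":-19,"rx":0,"ry":0,"rz":0}]'
python3 -m handwheel '[{"x":0,"y":0,"z":0,"rx":0,"ry":0,"rz":0},{"x":0,"y":0,"z":0,"rx":0,"ry":0,"rz":0},{"x":0,"y":0,"z":0,"rx":0,"ry":0,"rz":0},{"x":0,"y":0,"z":0,"rx":0,"ry":0,"rz":0},{"x":0,"y":0,"z":0,"rx":0,"ry":0,"rz":0}]' 10 40
python3 -m handwheel '[{"x":0,"y":0,"z":20,"rx":0,"ry":0,"rz":0},{"x":0,"y":0,"z":60,"rx":0,"ry":0,"rz":0},{"x":0,"y":0,"z":100,"rx":0,"ry":0,"rz":0},{"x":0,"y":0,"z":130,"rx":0,"ry":0,"rz":0},{"x":0,"y":0,"z":130,"rx":0,"ry":0,"rz":0}]'
```

```text
time_s: 7.5
ee_pos: [0.4403, 0.3025, 0.0899]
orientation: [-0.358, -3.119, 0.003]
ft_force: [-0.6, 0.4, -0.8]
grip_width: 0.999
grasp_force: 0.0
time_s: 8.0
ee_pos: [0.4417, 0.3034, 0.0917]
orientation: [0.358, 3.121, 0.001]
ft_force: [-0.5, 0.7, 1.3]
grip_width: 0.34
grasp_force: 39.5
time_s: 8.5
ee_pos: [0.4437, 0.3044, 0.2254]
orientation: [0.358, 3.116, 0.011]
ft_force: [-0.4, 0.0, -2.2]
grip_width: 0.334
grasp_force: 40.4
```

```bash
python3 -m handwheel '[{"x":8,"y":-48,"z":0,"rx":0,"ry":0,"rz":0},{"x":16,"y":-95,"z":0,"rx":0,"ry":0,"rz":0},{"x":24,"y":-142,"z":0,"rx":0,"ry":0,"rz":0},{"x":32,"y":-190,"z":0,"rx":0,"ry":0,"rz":0},{"x":40,"y":-238,"z":0,"rx":0,"ry":0,"rz":0}]'
python3 -m handwheel '[{"x":34,"y":-36,"z":0,"rx":0,"ry":0,"rz":0},{"x":68,"y":-72,"z":0,"rx":0,"ry":0,"rz":0},{"x":102,"y":-108,"z":0,"rx":0,"ry":0,"rz":0},{"x":130,"y":-140,"z":0,"rx":0,"ry":0,"rz":0},{"x":152,"y":-161,"z":-10,"rx":0,"ry":0,"rz":0}]'
python3 -m handwheel '[{"x":0,"y":0,"z":-40,"rx":0,"ry":0,"rz":0},{"x":0,"y":0,"z":-75,"rx":0,"ry":0,"rz":0},{"x":0,"y":0,"z":-95,"rx":0,"ry":0,"rz":0},{"x":0,"y":0,"z":-105,"rx":0,"ry":0,"rz":0},{"x":0,"y":0,"z":-105,"rx":0,"ry":0,"rz":0}]'
python3 - <<'E'
from h import *
t=snap('top','t6');f=snap('scene','s6');W=world(f)
print(fit(W,np.array([.635,-.094]),.032,.03,.07),arm.get_state()['ee_pos'],arm.get_state()['joint_positions'].round(2))
crop(f,200,160,350,310,4,'m6')
E
```

```text
time_s: 9.0
ee_pos: [0.4801, 0.0631, 0.2198]
orientation: [-0.357, -3.119, 0.001]
ft_force: [1.3, 0.7, -3.2]
grip_width: 0.334
grasp_force: 40.5
time_s: 9.5
ee_pos: [0.6344, -0.0996, 0.2103]
orientation: [0.363, 3.12, -0.003]
ft_force: [1.0, -0.0, -1.3]
grip_width: 0.338
grasp_force: 40.6
time_s: 10.0
ee_pos: [0.6316, -0.0955, 0.1037]
orientation: [-0.358, -3.116, 0.0]
ft_force: [0.0, -0.3, -2.9]
grip_width: 0.335
grasp_force: 40.4
(array([ 0.6353, -0.0948]), 281, np.float64(0.0507)) [ 0.63378746 -0.09609655  0.10676594] [-0.34  0.6   0.6   1.71 -0.41  0.95  1.76]
```

View pics/m6.png

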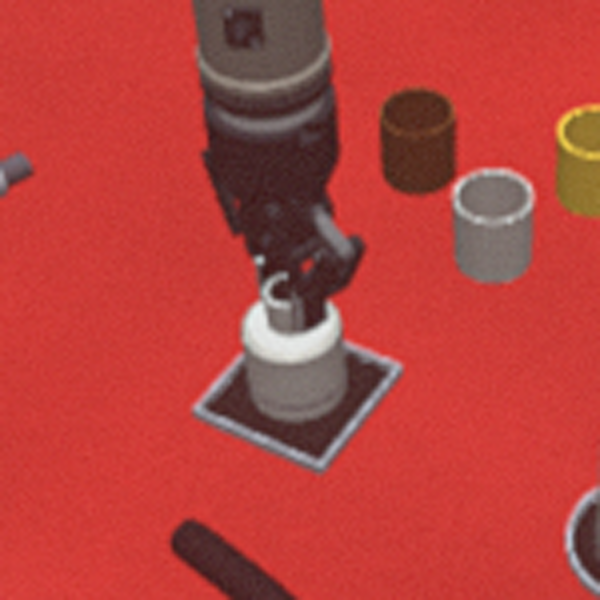

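The flask is over the middle of the square dish (crop (295,390)). Setting it down, releasing, then a gentle re-squeeze turned 86° to learn its axis in arm coordinates for the ring.

```bash
python3 -m handwheel '[{"x":0,"y":0,"z":-6,"rx":0,"ry":0,"rz":0},{"x":0,"y":0,"z":-10,"rx":0,"ry":0,"rz":0},{"x":0,"y":0,"z":-12,"rx":0,"ry":0,"rz":0},{"x":0,"y":0,"z":-13,"rx":0,"ry":0,"rz":0},{"x":0,"y":0,"z":-13,"rx":0,"ry":0,"rz":0}]'
python3 -m handwheel '[{"x":0,"y":0,"z":0,"rx":0,"ry":0,"rz":0},{"x":0,"y":0,"z":0,"rx":0,"ry":0,"rz":0},{"x":0,"y":0,"z":0,"rx":0,"ry":0,"rz":0},{"x":0,"y":0,"z":2,"rx":0,"ry":0,"rz":0},{"x":0,"y":0,"z":3,"rx":0,"ry":0,"rz":0}]' 85
python3 -m handwheel '[{"x":0,"y":0,"z":0,"rx":0,"ry":0,"rz":-0.14},{"x":0,"y":0,"z":0,"rx":0,"ry":0,"rz":-0.28},{"x":0,"y":0,"z":0,"rx":0,"ry":0,"rz":-0.42},{"x":0,"y":0,"z":0,"rx":0,"ry":0,"rz":-0.56},{"x":0,"y":0,"z":0,"rx":0,"ry":0,"rz":-0.7}]'
python3 -m handwheel '[{"x":0,"y":0,"z":0,"rx":0,"ry":0,"rz":-0.14},{"x":0,"y":0,"z":0,"rx":0,"ry":0,"rz":-0.28},{"x":0,"y":0,"z":0,"rx":0,"ry":0,"rz":-0.42},{"x":0,"y":0,"z":0,"rx":0,"ry":0,"rz":-0.56},{"x":0,"y":0,"z":0,"rx":0,"ry":0,"rz":-0.7}]'
python3 -m handwheel '[{"x":0,"y":0,"z":0,"rx":0,"ry":0,"rz":-0.1},{"x":0,"y":0,"z":0,"rx":0,"ry":0,"rz":-0.1},{"x":0,"y":0,"z":0,"rx":0,"ry":0,"rz":-0.1}]'
python3 - <<'E'
from h import *
f=snap('scene','s7');W=world(f)
print(fit(W,np.array([.635,-.094]),.032,.02,.055),arm.get_state()['ee_pos'],arm.get_state()['joint_positions'].round(2))
E
```

```text
time_s: 10.6
ee_pos: [0.6338, -0.0957, 0.0948]
orientation: [0.358, 3.12, 0.002]
ft_force: [-2.4, 1.6, 4.4]
grip_width: 0.333
grasp_force: 41.2
time_s: 11.1
ee_pos: [0.6335, -0.096, 0.0965]
orientation: [0.359, 3.121, -0.0]
ft_force: [-0.1, -0.2, -0.1]
grip_width: 0.995
grasp_force: 0.0
time_s: 11.6
ee_pos: [0.6335, -0.0958, 0.0965]
orientation: [1.415, 2.805, 0.0]
ft_force: [-1.9, -0.9, 0.8]
grip_width: 0.995
grasp_force: 0.0
time_s: 12.1
ee_pos: [0.6336, -0.0957, 0.0965]
orientation: [2.291, 2.15, 0.001]
ft_force: [0.1, 0.8, -0.7]
grip_width: 0.996
grasp_force: 0.0
time_s: 12.4
ee_pos: [0.6335, -0.0958, 0.0963]
orientation: [2.387, 2.042, -0.0]
ft_force: [-0.3, 0.6, -0.0]
grip_width: 0.99
grasp_force: 0.0
(array([ 0.6366, -0.0943]), 227, np.float64(0.0375)) [ 0.63349455 -0.09582469  0.09638129] [-0.55  0.76  0.95  1.73 -0.71  1.04  0.5 ]
```

```bash
python3 -m handwheel '[{"x":0,"y":0,"z":0,"rx":0,"ry":0,"rz":0},{"x":0,"y":0,"z":0,"rx":0,"ry":0,"rz":0},{"x":0,"y":0,"z":0,"rx":0,"ry":0,"rz":0},{"x":0,"y":0,"z":0,"rx":0,"ry":0,"rz":0},{"x":0,"y":0,"z":0,"rx":0,"ry":0,"rz":0}]' 20 20
python3 -m handwheel '[{"x":0,"y":0,"z":0,"rx":0,"ry":0,"rz":0},{"x":0,"y":0,"z":0,"rx":0,"ry":0,"rz":0},{"x":0,"y":0,"z":0,"rx":0,"ry":0,"rz":0},{"x":0,"y":0,"z":0,"rx":0,"ry":0,"rz":0},{"x":0,"y":0,"z":15,"rx":0,"ry":0,"rz":0}]' 85
python3 -m handwheel '[{"x":0,"y":0,"z":40,"rx":0,"ry":0,"rz":0},{"x":0,"y":0,"z":60,"rx":0,"ry":0,"rz":0},{"x":-35,"y":-35,"z":60,"rx":0,"ry":0,"rz":0},{"x":-70,"y":-70,"z":60,"rx":0,"ry":0,"rz":0},{"x":-105,"y":-105,"z":60,"rx":0,"ry":0,"rz":0}]'
python3 -m handwheel '[{"x":-35,"y":-33,"z":-20,"rx":0,"ry":0,"rz":0},{"x":-78,"y":-70,"z":-40,"rx":0,"ry":0,"rz":0},{"x":-78,"y":-70,"z":-70,"rx":0,"ry":0,"rz":0},{"x":-78,"y":-70,"z":-100,"rx":0,"ry":0,"rz":0},{"x":-78,"y":-70,"z":-100,"rx":0,"ry":0,"rz":0}]'
python3 - <<'E'
from h import *
f=snap('scene','s8');W=world(f)
print(fit(W,np.array([.635,-.094]),.032,.02,.055),fit(W,np.array([.635,-.094]),.015,.075,.09,.03),arm.get_state()['ee_pos'],arm.get_state()['joint_positions'].round(2))
crop(f,200,120,350,270,4,'m8')
E
```

```text
time_s: 12.95
ee_pos: [0.634, -0.096, 0.0966]
orientation: [2.389, 2.039, 0.001]
ft_force: [1.2, 0.4, 0.2]
grip_width: 0.34
grasp_force: 22.2
time_s: 13.45
ee_pos: [0.6319, -0.0953, 0.1099]
orientation: [-2.387, -2.037, 0.004]
ft_force: [0.2, 0.3, -0.9]
grip_width: 1.002
grasp_force: 0.0
time_s: 13.95
ee_pos: [0.5275, -0.2022, 0.1727]
orientation: [2.388, 2.039, 0.001]
ft_force: [0.5, -0.9, -0.2]
grip_width: 0.997
grasp_force: 0.0
time_s: 14.45
ee_pos: [0.4481, -0.27, 0.0695]
orientation: [-2.388, -2.034, 0.002]
ft_force: [-1.0, 1.0, -0.3]
grip_width: 0.997
grasp_force: 0.0
(array([ 0.6361, -0.0941]), 220, np.float64(0.0378)) (array([ 0.6355, -0.0944]), 56, np.float64(0.0843)) [ 0.44969013 -0.27072573  0.07123223] [-0.27  0.62  0.96  2.02 -0.68  0.86  0.92]
```

View pics/m8.png

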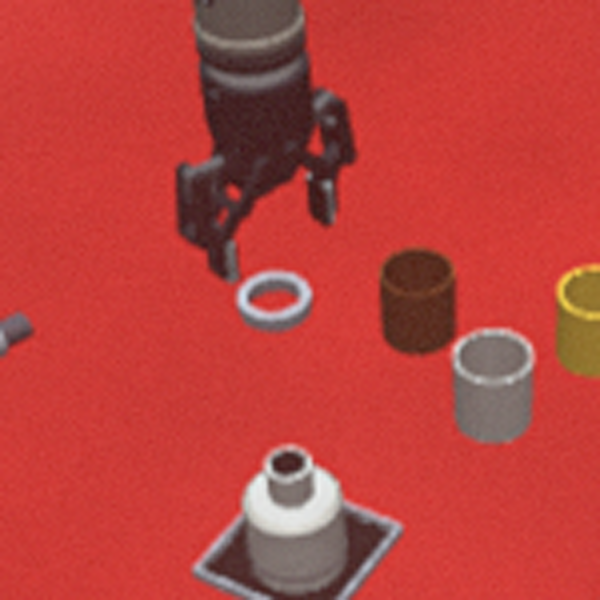

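The ring at crop (275,298) lies under the open jaws (tips (230,272) and (325,217)). Descend and pre-close.

```bash
python3 -m handwheel '[{"x":0,"y":0,"z":-20,"rx":0,"ry":0,"rz":0},{"x":0,"y":0,"z":-33,"rx":0,"ry":0,"rz":0},{"x":0,"y":0,"z":-39,"rx":0,"ry":0,"rz":0},{"x":0,"y":0,"z":-39,"rx":0,"ry":0,"rz":0},{"x":0,"y":0,"z":-39,"rx":0,"ry":0,"rz":0}]' 65
python3 - <<'E'
from h import *
s=arm.get_state();print(s['ee_pos'],s['ft_force'],s['grip_width'])
f=snap('scene','s9');crop(f,230,160,310,220,8,'m9')
W=world(f);a=f['frame'].max(2)
P=W[(a<90)&(np.hypot(W[...,0]-.45,W[...,1]+.271)<.07)&(W[...,2]<.05)]
print(np.percentile(P[:,2],[0,1,3,5,10]).round(4),len(P))
E
```

```text
time_s: 15.0
ee_pos: [0.4509, -0.2712, 0.033]
orientation: [2.389, 2.039, 0.001]
ft_force: [0.3, -0.3, -0.9]
grip_width: 0.762
grasp_force: 0.0
[ 0.45090446 -0.2711692   0.03304991] [ 0.32205536 -0.33689417 -0.8894464 ] 0.7618077195817701
[0.0176 0.0199 0.0222 0.0231 0.0241] 58
```

View pics/m9.png

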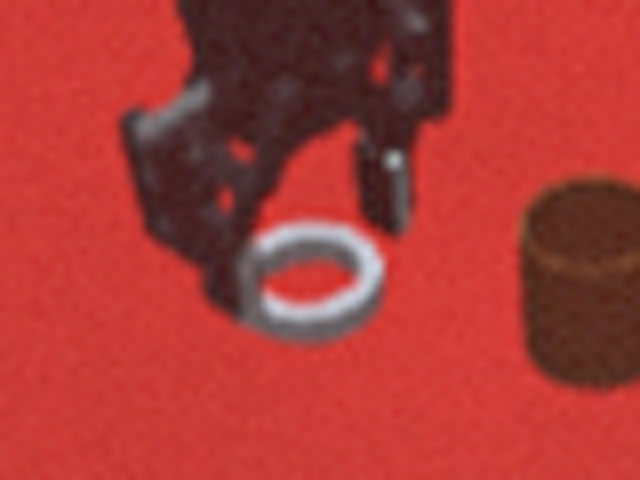

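Tips flank the ring, near one at crop (235,310), far one at (398,230), slightly high. Lower 5 mm, grip, lift a bit, check.

```bash
python3 -m handwheel '[{"x":0,"y":0,"z":-3,"rx":0,"ry":0,"rz":0},{"x":0,"y":0,"z":-5,"rx":0,"ry":0,"rz":0},{"x":0,"y":0,"z":-5,"rx":0,"ry":0,"rz":0}]'
python3 -m handwheel '[{"x":0,"y":0,"z":0,"rx":0,"ry":0,"rz":0},{"x":0,"y":0,"z":0,"rx":0,"ry":0,"rz":0},{"x":0,"y":0,"z":0,"rx":0,"ry":0,"rz":0},{"x":0,"y":0,"z":0,"rx":0,"ry":0,"rz":0},{"x":0,"y":0,"z":0,"rx":0,"ry":0,"rz":0}]' 45 30
python3 -m handwheel '[{"x":0,"y":0,"z":10,"rx":0,"ry":0,"rz":0},{"x":0,"y":0,"z":40,"rx":0,"ry":0,"rz":0},{"x":0,"y":0,"z":80,"rx":0,"ry":0,"rz":0},{"x":0,"y":0,"z":110,"rx":0,"ry":0,"rz":0},{"x":0,"y":0,"z":110,"rx":0,"ry":0,"rz":0}]'
python3 - <<'E'
from h import *
f=snap('scene','s10');W=world(f);s=arm.get_state();p=s['ee_pos'];print(p)
crop(f,220,100,320,175,8,'m10')
E
```

```text
time_s: 15.35
ee_pos: [0.4503, -0.2708, 0.0272]
orientation: [-2.39, -2.039, -0.0]
ft_force: [0.1, -0.1, -0.4]
grip_width: 0.763
grasp_force: 0.0
time_s: 15.85
ee_pos: [0.4505, -0.2709, 0.0279]
orientation: [-2.39, -2.039, -0.001]
ft_force: [-1.8, 0.7, 5.8]
grip_width: 0.64
grasp_force: 30.6
time_s: 16.35
ee_pos: [0.4525, -0.2729, 0.1415]
orientation: [2.384, 2.034, 0.005]
ft_force: [-0.4, -0.3, -1.1]
grip_width: 0.637
grasp_force: 32.0
[ 0.45152279 -0.27164537  0.139356  ]
```

View pics/m10.png

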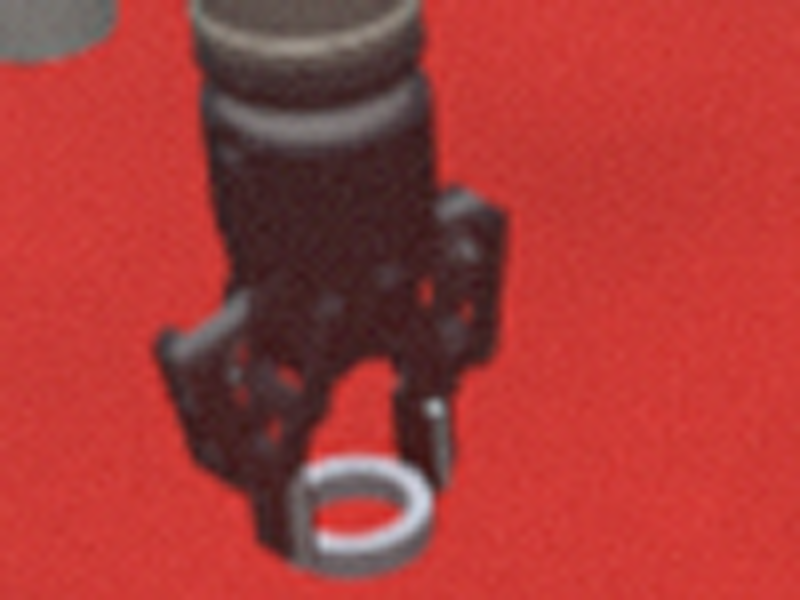

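The ring is gripped and level (crop centre (360,510)). Measuring its offset from the TCP with the same camera.

```bash
python3 - <<'E'
from h import *
f=load('s10');W=world(f);b=f['frame'].min(2)
M=(b>110)
m=np.zeros_like(M);m[155:173,256:276]=True
P=W[M&m]; print(len(P),np.percentile(P[:,2],[5,50,90]).round(4))
zt=np.percentile(P[:,2],70)
print(fit(P,np.array([.453,-.270]),.024,zt-.004,zt+.006,.05))
E
```

```text
94 [-0.0014  0.1269  0.1299]
(array([ 0.4524, -0.2722]), 63, np.float64(0.1276))
```

```bash
python3 -m handwheel '[{"x":34,"y":33,"z":0,"rx":0,"ry":0,"rz":0},{"x":68,"y":66,"z":5,"rx":0,"ry":0,"rz":0},{"x":102,"y":99,"z":5,"rx":0,"ry":0,"rz":0},{"x":136,"y":132,"z":5,"rx":0,"ry":0,"rz":0},{"x":160,"y":155,"z":5,"rx":0,"ry":0,"rz":0}]'
python3 -m handwheel '[{"x":15,"y":13,"z":0,"rx":0,"ry":0,"rz":0},{"x":23,"y":20,"z":0,"rx":0,"ry":0,"rz":0},{"x":23,"y":20,"z":-3,"rx":0,"ry":0,"rz":0},{"x":23,"y":20,"z":-3,"rx":0,"ry":0,"rz":0},{"x":23,"y":20,"z":-3,"rx":0,"ry":0,"rz":0}]'
python3 - <<'E'
from h import *
from h import *
E0=[]
for i in range(3):
    f=snap('scene',f's11{i}');W=world(f);b=f['frame'].min(2)
    s=arm.get_state();
    m=(b>110)&(np.hypot(W[...,0]-.635,W[...,1]+.094)<.045)&(W[...,2]>.118)
    P=W[m]; print(len(P),s['ee_pos'],fit(P,np.array([.635,-.094]),.024,.12,.145),fit(W,np.array([.635,-.094]),.032,.02,.055))
crop(f,235,180,315,240,10,'m11')
E
```

```text
time_s: 16.9
ee_pos: [0.6119, -0.1117, 0.1404]
orientation: [-2.384, -2.042, 0.001]
ft_force: [0.8, -0.4, 0.4]
grip_width: 0.64
grasp_force: 32.0
time_s: 17.4
ee_pos: [0.6319, -0.0977, 0.1391]
orientation: [-2.393, -2.035, 0.002]
ft_force: [-0.2, -0.8, -0.6]
grip_width: 0.643
grasp_force: 32.0
1108 [ 0.6321718  -0.09758513  0.13939914] (array([ 0.6317, -0.0976]), 104, np.float64(0.1252)) (array([ 0.636 , -0.0941]), 227, np.float64(0.037))
1112 [ 0.63246299 -0.0973137   0.13952788] (array([ 0.6321, -0.0977]), 105, np.float64(0.1253)) (array([ 0.6359, -0.0941]), 227, np.float64(0.0379))
1105 [ 0.63270606 -0.09699033  0.13958696] (array([ 0.6321, -0.0975]), 106, np.float64(0.1255)) (array([ 0.636 , -0.0941]), 222, np.float64(0.0373))
```

View pics/m11.png

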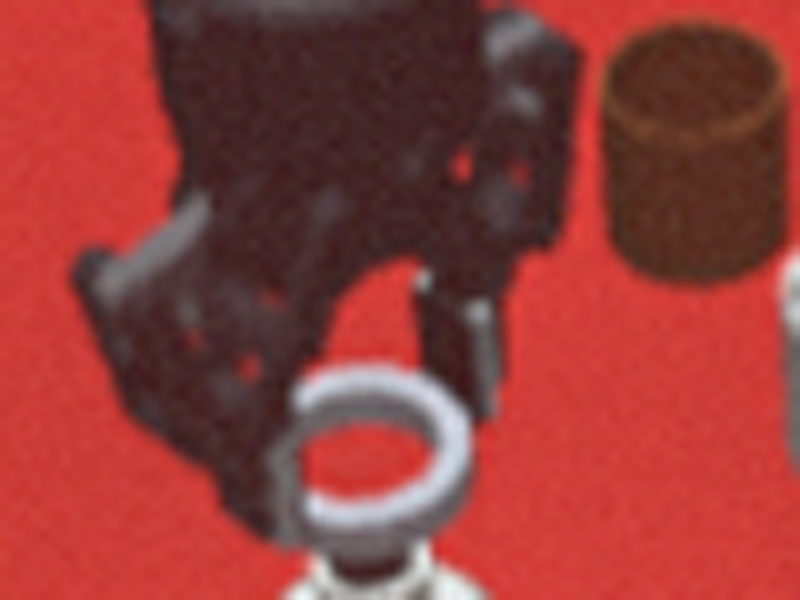

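The ring hangs over the neck, which shows at crop (370,570). Its top face centre is at about crop (368,447). I'll compare with where the flask's axis projects at the ring's height.

```bash
python3 - <<'E'
from h import *
f=load('s112')
def px(X):
    c=f['R']@np.array(X)+f['t'];q=f['mtx']@c;return (q[:2]/q[2]-[235,180])*10+4.5
for X in([.636,-.0942,.1255],[.636,-.0942,.091],[.64,-.0942,.1255],[.636,-.0902,.1255]): print(X,px(X).round(0))
im=cv2.imread('pics/m11.png'); b=im.min(2); b[:350]=0;b[545:]=0
c=max(cv2.findContours((b>135).astype(np.uint8),0,1)[0],key=len)[:,0]
# keep outer-right arc: convex hull points with u>330
h=np.array([p for p in c if np.hypot(p[0]-368,(p[1]-447)*1.22)>85 and p[0]>310])
th=np.linspace(0,2*np.pi,90)
from scipy.optimize import least_squares
from scipy.spatial import cKDTree
def res(p):
    C=np.array([px([p[0]+.028*np.cos(a),p[1]+.028*np.sin(a),.1255]) for a in th]);return cKDTree(C).query(h)[0]
for st in ([.636,-.094],[.632,-.098]):
    s=least_squares(res,st,diff_step=1e-3,loss='soft_l1',f_scale=3);print(s.x.round(4),np.median(res(s.x)),len(h),px([*s.x,.1255]).round(0))
E
```

```text
[0.636, -0.0942, 0.1255] [361. 465.]
[0.636, -0.0942, 0.091] [372. 564.]
[0.64, -0.0942, 0.1255] [350. 474.]
[0.636, -0.0902, 0.1255] [373. 471.]
[ 0.6312 -0.0994] 2.4177268135840047 372 [357. 445.]
[ 0.6312 -0.0994] 2.381274826897721 372 [357. 445.]
```

The horizontal position agrees within about 1 mm; the vertical pixel difference comes from height. Lowering gently while watching the force.

```bash
python3 -m handwheel '[{"x":0,"y":1,"z":-6,"rx":0,"ry":0,"rz":0},{"x":0,"y":1,"z":-14,"rx":0,"ry":0,"rz":0},{"x":0,"y":1,"z":-18,"rx":0,"ry":0,"rz":0},{"x":0,"y":1,"z":-18,"rx":0,"ry":0,"rz":0}]'
python3 -m handwheel '[{"x":0,"y":0,"z":-4,"rx":0,"ry":0,"rz":0},{"x":0,"y":0,"z":-8,"rx":0,"ry":0,"rz":0},{"x":0,"y":0,"z":-12,"rx":0,"ry":0,"rz":0},{"x":0,"y":0,"z":-14,"rx":0,"ry":0,"rz":0},{"x":0,"y":0,"z":-14,"rx":0,"ry":0,"rz":0}]'
python3 - <<'E'
from h import *
f=snap('scene','s12');print(arm.get_state()['ee_pos'],arm.get_state()['ft_force'])
crop(f,235,190,315,250,10,'m12')
E
```

```text
time_s: 17.95
ee_pos: [0.6327, -0.0946, 0.1202]
orientation: [-2.389, -2.039, 0.002]
ft_force: [-0.4, -0.1, -0.9]
grip_width: 0.638
grasp_force: 32.0
time_s: 18.45
ee_pos: [0.6332, -0.0948, 0.107]
orientation: [-2.389, -2.039, 0.001]
ft_force: [0.4, 0.5, -0.7]
grip_width: 0.642
grasp_force: 32.0
[ 0.6333242  -0.09492157  0.10721882] [ 0.40917197 -0.29561924 -0.73025936]
```

View pics/m12.png

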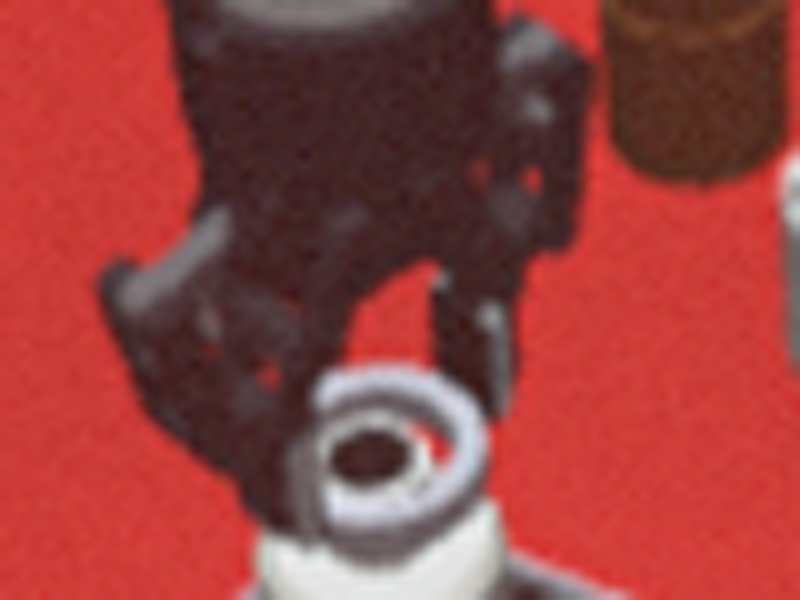

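The neck top (372,455) sits centred inside the ring hole (centre ~(373,450)). Lower the rest and look for contact.

```bash
python3 -m handwheel '[{"x":0,"y":0,"z":-5,"rx":0,"ry":0,"rz":0},{"x":0,"y":0,"z":-9,"rx":0,"ry":0,"rz":0},{"x":0,"y":0,"z":-12,"rx":0,"ry":0,"rz":0},{"x":0,"y":0,"z":-13,"rx":0,"ry":0,"rz":0},{"x":0,"y":0,"z":-13,"rx":0,"ry":0,"rz":0}]'
python3 -m handwheel '[{"x":0,"y":0,"z":-1,"rx":0,"ry":0,"rz":0},{"x":0,"y":0,"z":-1,"rx":0,"ry":0,"rz":0}]'
```

```text
time_s: 19.0
ee_pos: [0.6333, -0.0949, 0.0941]
orientation: [-2.39, -2.039, 0.0]
ft_force: [0.3, -0.5, -0.6]
grip_width: 0.639
grasp_force: 32.0
time_s: 19.2
ee_pos: [0.6334, -0.0949, 0.0933]
orientation: [2.39, 2.039, 0.0]
ft_force: [-0.0, -1.3, -1.0]
grip_width: 0.638
grasp_force: 32.0
```

```bash
python3 -m handwheel '[{"x":0,"y":0,"z":-1,"rx":0,"ry":0,"rz":0},{"x":0,"y":0,"z":-1,"rx":0,"ry":0,"rz":0}]'
python3 -m handwheel '[{"x":0,"y":0,"z":-1,"rx":0,"ry":0,"rz":0},{"x":0,"y":0,"z":-1,"rx":0,"ry":0,"rz":0}]'
```

```text
time_s: 19.4
ee_pos: [0.6336, -0.095, 0.093]
orientation: [2.39, 2.039, 0.001]
ft_force: [-0.2, 0.5, 4.0]
grip_width: 0.637
grasp_force: 32.4
time_s: 19.6
ee_pos: [0.6336, -0.095, 0.0929]
orientation: [-2.39, -2.039, -0.002]
ft_force: [-3.9, 1.6, 9.3]
grip_width: 0.644
grasp_force: 32.9
```

Contact at the predicted height. Ease off 1 mm, release, and retreat.

```bash
python3 -m handwheel '[{"x":0,"y":0,"z":1,"rx":0,"ry":0,"rz":0},{"x":0,"y":0,"z":1,"rx":0,"ry":0,"rz":0}]'
python3 -m handwheel '[{"x":0,"y":0,"z":0,"rx":0,"ry":0,"rz":0},{"x":0,"y":0,"z":0,"rx":0,"ry":0,"rz":0},{"x":0,"y":0,"z":0,"rx":0,"ry":0,"rz":0},{"x":0,"y":0,"z":2,"rx":0,"ry":0,"rz":0},{"x":0,"y":0,"z":10,"rx":0,"ry":0,"rz":0}]' 80
python3 -m handwheel '[{"x":0,"y":0,"z":40,"rx":0,"ry":0,"rz":0},{"x":0,"y":0,"z":80,"rx":0,"ry":0,"rz":0},{"x":-40,"y":8,"z":90,"rx":0,"ry":0,"rz":0},{"x":-85,"y":15,"z":90,"rx":0,"ry":0,"rz":0},{"x":-130,"y":22,"z":90,"rx":0,"ry":0,"rz":0}]'
python3 -m handwheel '[{"x":-40,"y":6,"z":0,"rx":0,"ry":0,"rz":0},{"x":-53,"y":8,"z":-20,"rx":0,"ry":0,"rz":0},{"x":-53,"y":8,"z":-55,"rx":0,"ry":0,"rz":0},{"x":-53,"y":8,"z":-80,"rx":0,"ry":0,"rz":0},{"x":-53,"y":8,"z":-80,"rx":0,"ry":0,"rz":0}]'
python3 - <<'E'
from h import *
f=snap('scene','s13');W=world(f);print(arm.get_state()['ee_pos'])
print(fit(W,np.array([.452,-.067]),.028,.01,.055),fit(W,np.array([.635,-.094]),.024,.071,.085,.035),fit(W,np.array([.635,-.094]),.032,.02,.055))
crop(f,220,130,380,290,4,'m13')
E
```

```text
time_s: 19.8
ee_pos: [0.6336, -0.095, 0.093]
orientation: [2.389, 2.039, 0.001]
ft_force: [-2.1, 1.0, 5.6]
grip_width: 0.637
grasp_force: 32.6
time_s: 20.3
ee_pos: [0.6328, -0.0947, 0.1018]
orientation: [-2.389, -2.039, 0.002]
ft_force: [-0.1, -0.5, 0.1]
grip_width: 0.939
grasp_force: 0.0
time_s: 20.8
ee_pos: [0.5024, -0.0733, 0.1931]
orientation: [2.39, 2.038, 0.002]
ft_force: [0.6, -0.4, 0.9]
grip_width: 0.939
grasp_force: 0.0
time_s: 21.3
ee_pos: [0.4482, -0.0645, 0.1107]
orientation: [-2.388, -2.036, 0.005]
ft_force: [-1.4, -0.1, 0.5]
grip_width: 0.939
grasp_force: 0.0
[ 0.44962243 -0.0651991   0.1121687 ]
(array([ 0.4517, -0.0678]), 386, np.float64(0.0355)) (array([ 0.6333, -0.0949]), 193, np.float64(0.0787)) (array([ 0.636 , -0.0942]), 221, np.float64(0.0364))
```

View pics/m13.png

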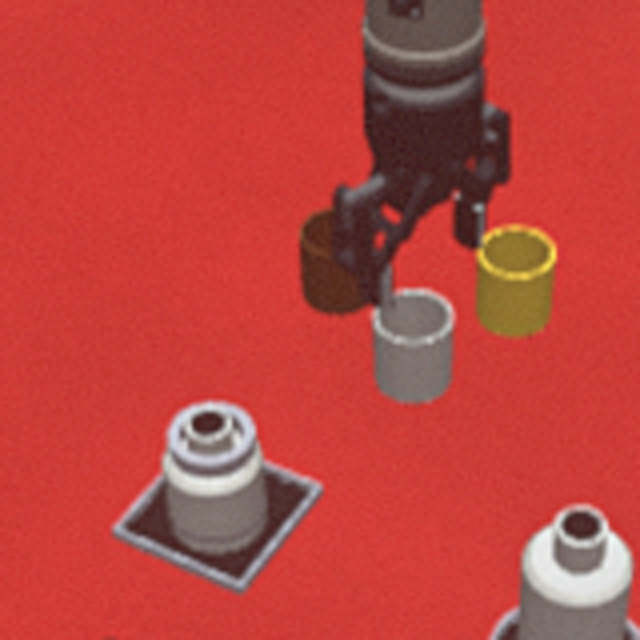

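The ring lies flat on the shoulder around the neck (crop (210,435)). The cup is at (413,345), the jaws above it, about 4 mm off in y. Refine the midpoint from the first pictures and grip the cup.

```bash
python3 - <<'E'
from h import *
for tag,th in(('top0',75),('scene0',90),('scene0',110)):
    f=load(tag);a=f['frame'].astype(int)
    o=-f['R'].T@f['t'];v,u=np.mgrid[:480,:640]
    d=np.stack([u,v,np.ones_like(u)],-1)@(f['R'].T@np.linalg.inv(f['mtx'])).T
    W=o+d*((.003-o[2])/d[...,2])[...,None]
    out=[]
    for c in([.604,.157],[.634,-.096]):
        m=(a.max(2)<th)&(np.abs(W[...,:2]-c).max(-1)<.07)
        w=(W[...,2][m]*0+1)/1; Q=W[m][:,:2]; n=m.sum()
        r=cv2.minAreaRect((Q*1000).astype(np.float32)); out.append(np.array(r[0])/1000); print(tag,th,n,Q.mean(0).round(4),np.round(r[0],1),np.round(r[1],1))
    print('mid',(sum(out)/2).round(4))
E
python3 -m handwheel '[{"x":0,"y":-4,"z":-15,"rx":0,"ry":0,"rz":0},{"x":0,"y":-4,"z":-30,"rx":0,"ry":0,"rz":0},{"x":0,"y":-4,"z":-30,"rx":0,"ry":0,"rz":0}]' 72
python3 -m handwheel '[{"x":0,"y":0,"z":-15,"rx":0,"ry":0,"rz":0},{"x":0,"y":0,"z":-30,"rx":0,"ry":0,"rz":0},{"x":0,"y":0,"z":-42,"rx":0,"ry":0,"rz":0},{"x":0,"y":0,"z":-42,"rx":0,"ry":0,"rz":0},{"x":0,"y":0,"z":-42,"rx":0,"ry":0,"rz":0}]'
python3 -m handwheel '[{"x":0,"y":0,"z":0,"rx":0,"ry":0,"rz":0},{"x":0,"y":0,"z":0,"rx":0,"ry":0,"rz":0},{"x":0,"y":0,"z":0,"rx":0,"ry":0,"rz":0},{"x":0,"y":0,"z":0,"rx":0,"ry":0,"rz":0},{"x":0,"y":0,"z":0,"rx":0,"ry":0,"rz":0}]' 45 25
```

```text
top0 75 1219 [0.603  0.1563] [603.5 156. ] [84.9 83.1]
top0 75 1533 [ 0.6316 -0.0975] [631.9 -97.5] [86.3 86.5]
mid [0.6177 0.0292]
scene0 90 793 [0.6035 0.1556] [603.  155.7] [83.  86.3]
scene0 90 779 [ 0.6313 -0.0996] [ 629.7 -100.1] [86.8 86.9]
mid [0.6164 0.0278]
scene0 110 846 [0.6028 0.1552] [601.8 154.5] [85.7 90.8]
scene0 110 838 [ 0.6308 -0.1001] [ 629.4 -101.1] [89.6 89.9]
mid [0.6156 0.0267]
time_s: 21.65
ee_pos: [0.4506, -0.0693, 0.0828]
orientation: [2.39, 2.038, -0.0]
ft_force: [-0.0, -0.7, 0.2]
grip_width: 0.844
grasp_force: 0.0
time_s: 22.15
ee_pos: [0.4515, -0.0693, 0.0416]
orientation: [2.389, 2.038, 0.002]
ft_force: [0.6, -0.7, 0.5]
grip_width: 0.842
grasp_force: 0.0
time_s: 22.65
ee_pos: [0.4515, -0.0691, 0.0416]
orientation: [2.388, 2.039, 0.003]
ft_force: [-1.7, 0.8, 6.6]
grip_width: 0.649
grasp_force: 25.7
```

```bash
python3 -m handwheel '[{"x":0,"y":0,"z":15,"rx":0,"ry":0,"rz":0},{"x":0,"y":0,"z":50,"rx":0,"ry":0,"rz":0},{"x":40,"y":23,"z":50,"rx":0,"ry":0,"rz":0},{"x":80,"y":47,"z":50,"rx":0,"ry":0,"rz":0},{"x":120,"y":71,"z":50,"rx":0,"ry":0,"rz":0}]'
python3 -m handwheel '[{"x":30,"y":18,"z":0,"rx":0,"ry":0,"rz":0},{"x":47,"y":28,"z":0,"rx":0,"ry":0,"rz":0},{"x":47,"y":28,"z":-15,"rx":0,"ry":0,"rz":0},{"x":47,"y":28,"z":-35,"rx":0,"ry":0,"rz":0},{"x":47,"y":28,"z":-40,"rx":0,"ry":0,"rz":0}]'
python3 -m handwheel '[{"x":0,"y":0,"z":0,"rx":0,"ry":0,"rz":0},{"x":0,"y":0,"z":0,"rx":0,"ry":0,"rz":0},{"x":0,"y":0,"z":0,"rx":0,"ry":0,"rz":0}]'
python3 - <<'E'
from h import *
f=snap('scene','s14');t=snap('top','t14');W=world(f);print(arm.get_state()['ee_pos'])
print(fit(W,np.array([.62,.031]),.028,.02,.06))
crop(f,220,160,420,320,4,'m14')
E
```

```text
time_s: 23.15
ee_pos: [0.572, 0.0035, 0.0914]
orientation: [2.389, 2.039, 0.003]
ft_force: [0.9, -0.5, -0.4]
grip_width: 0.642
grasp_force: 27.3
time_s: 23.65
ee_pos: [0.6144, 0.0296, 0.0479]
orientation: [-2.388, -2.036, 0.007]
ft_force: [-0.7, 0.0, -1.7]
grip_width: 0.646
grasp_force: 27.3
time_s: 23.95
ee_pos: [0.6178, 0.0297, 0.0513]
orientation: [2.39, 2.038, 0.002]
ft_force: [-0.3, -0.2, -1.0]
grip_width: 0.645
grasp_force: 27.3
[0.61779269 0.02995475 0.05118743]
(array([0.6199, 0.0289]), 334, np.float64(0.042))
```

View pics/m14.png

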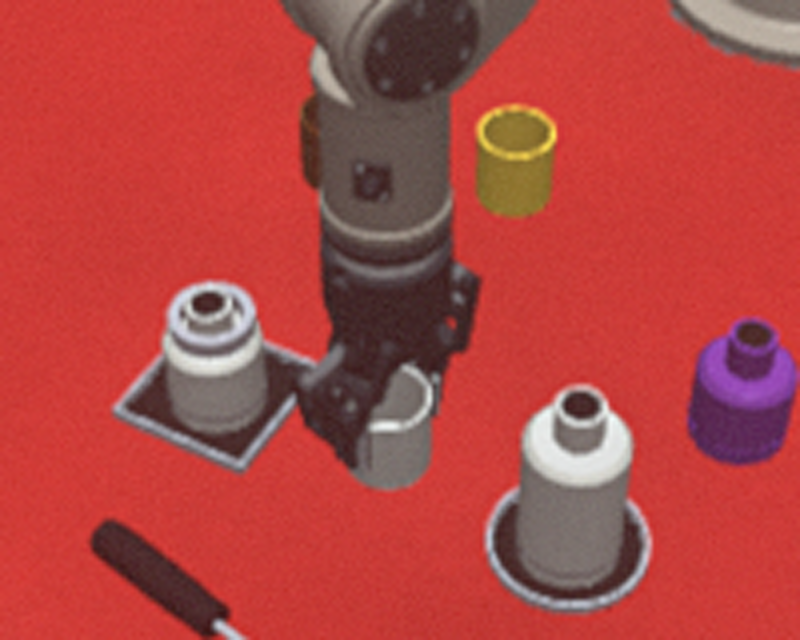

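The cup hangs upright between the dishes (crop (395,440)) and matches the same-camera midpoint within about 1 mm. Set down, release and retreat.

```bash
python3 -m handwheel '[{"x":0,"y":1,"z":-5,"rx":0,"ry":0,"rz":0},{"x":0,"y":1,"z":-8,"rx":0,"ry":0,"rz":0},{"x":0,"y":1,"z":-10,"rx":0,"ry":0,"rz":0},{"x":0,"y":1,"z":-10,"rx":0,"ry":0,"rz":0},{"x":0,"y":1,"z":-10,"rx":0,"ry":0,"rz":0}]'
python3 -m handwheel '[{"x":0,"y":0,"z":0,"rx":0,"ry":0,"rz":0},{"x":0,"y":0,"z":0,"rx":0,"ry":0,"rz":0},{"x":0,"y":0,"z":0,"rx":0,"ry":0,"rz":0},{"x":0,"y":0,"z":0,"rx":0,"ry":0,"rz":0},{"x":0,"y":0,"z":10,"rx":0,"ry":0,"rz":0}]' 75
python3 -m handwheel '[{"x":0,"y":0,"z":40,"rx":0,"ry":0,"rz":0},{"x":0,"y":0,"z":80,"rx":0,"ry":0,"rz":0},{"x":0,"y":0,"z":125,"rx":0,"ry":0,"rz":0},{"x":-30,"y":0,"z":160,"rx":0,"ry":0,"rz":0},{"x":-75,"y":0,"z":170,"rx":0,"ry":0,"rz":0}]'
python3 -m handwheel '[{"x":-45,"y":0,"z":0,"rx":0,"ry":0,"rz":0},{"x":-90,"y":0,"z":0,"rx":0,"ry":0,"rz":0},{"x":-110,"y":0,"z":0,"rx":0,"ry":0,"rz":0},{"x":-110,"y":0,"z":0,"rx":0,"ry":0,"rz":0},{"x":-110,"y":0,"z":0,"rx":0,"ry":0,"rz":0}]'
python3 - <<'E'
from h import *
f=snap('scene','s15');t=snap('top','t15');W=world(f);print(arm.get_state()['ee_pos'])
print(fit(W,np.array([.62,.031]),.028,.01,.055),fit(W,np.array([.606,.158]),.032,.03,.098),fit(W,np.array([.636,-.094]),.032,.02,.055))
cv2.imwrite('pics/m15.png',np.hstack([cv2.resize(x,(400,300)) for x in(f['frame'],t['frame'])])[:,:,::-1])
cv2.imwrite('pics/m16.png',np.vstack([cv2.resize(f['frame'][180:320,230:420],None,fx=2,fy=2),cv2.resize(t['frame'][160:270,210:400],None,fx=2,fy=2)])[:,:,::-1])
E
```

```text
time_s: 24.55
ee_pos: [0.6173, 0.0314, 0.0417]
orientation: [-2.388, -2.038, -0.001]
ft_force: [-4.0, 1.3, 11.0]
grip_width: 0.644
grasp_force: 28.2
time_s: 25.05
ee_pos: [0.6163, 0.0312, 0.0493]
orientation: [-2.389, -2.038, 0.004]
ft_force: [-0.1, 0.0, 0.4]
grip_width: 0.877
grasp_force: 0.0
time_s: 25.55
ee_pos: [0.5458, 0.0299, 0.225]
orientation: [2.385, 2.034, 0.01]
ft_force: [-0.4, 0.7, 1.4]
grip_width: 0.878
grasp_force: 0.0
time_s: 26.05
ee_pos: [0.4329, 0.032, 0.2209]
orientation: [-2.387, -2.04, -0.005]
ft_force: [0.5, -0.1, 0.3]
grip_width: 0.882
grasp_force: 0.0
[0.43392488 0.03094454 0.22114781]
(array([0.618 , 0.0324]), 454, np.float64(0.0344)) (array([0.6064, 0.1579]), 478, np.float64(0.0656)) (array([ 0.6359, -0.0941]), 226, np.float64(0.038))
```

View pics/m16.png

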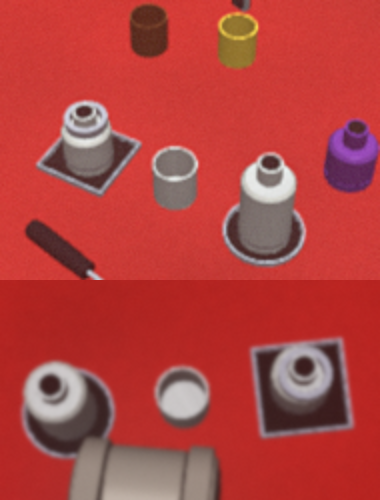

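All is standing: ring flat, tall flask in the round dish, cup between. A check of the cup's midpoint in the top camera alone.

```bash
python3 - <<'E'
from h import *
for tag in('top0','t15'):
    f=load(tag)
    W=world(f);c=np.array([.618,.031]) if tag=='t15' else np.array([.4495,-.0694])
    print(tag,'cup rim',fit(W,c,.0265,.045,.07,.045),'outer',fit(W,c,.028,.01,.05,.045))
    # silhouette: non-red rim at z=.058
    o=-f['R'].T@f['t'];v,u=np.mgrid[:480,:640]
    d=np.stack([u,v,np.ones_like(u)],-1)@(f['R'].T@np.linalg.inv(f['mtx'])).T
    X=o+d*((.058-o[2])/d[...,2])[...,None]
    m=(f['frame'][...,1]>90)&(np.hypot(*(X[...,:2]-c).transpose(2,0,1))<.045)
    (x,r)=cv2.minEnclosingCircle((X[m][:,:2]*1000).astype(np.float32));print(np.round(x,1),round(r,1),m.sum())
E
```

```text
top0 cup rim (array([ 0.4484, -0.0702]), 142, np.float64(0.0568)) outer (array([ 0.4467, -0.0691]), 100, np.float64(0.0295))
[448.5 -70.1] 29.5 650
t15 cup rim (array([0.6136, 0.0301]), 163, np.float64(0.0556)) outer (array([0.6124, 0.0301]), 208, np.float64(0.0299))
[613.8  30.4] 29.5 536
```

Both cameras put the cup about 2–3 mm short in x, so I'll regrip and nudge it.

```bash
python3 -m handwheel '[{"x":45,"y":0,"z":0,"rx":0,"ry":0,"rz":0},{"x":90,"y":0,"z":0,"rx":0,"ry":0,"rz":0},{"x":135,"y":0,"z":0,"rx":0,"ry":0,"rz":0},{"x":175,"y":0,"z":0,"rx":0,"ry":0,"rz":0},{"x":184,"y":0,"z":-20,"rx":0,"ry":0,"rz":0}]' 75
python3 -m handwheel '[{"x":0,"y":0,"z":-40,"rx":0,"ry":0,"rz":0},{"x":0,"y":0,"z":-80,"rx":0,"ry":0,"rz":0},{"x":0,"y":0,"z":-100,"rx":0,"ry":0,"rz":0},{"x":0,"y":0,"z":-100,"rx":0,"ry":0,"rz":0},{"x":0,"y":0,"z":-100,"rx":0,"ry":0,"rz":0}]'
python3 -m handwheel '[{"x":0,"y":0,"z":-20,"rx":0,"ry":0,"rz":0},{"x":0,"y":0,"z":-40,"rx":0,"ry":0,"rz":0},{"x":0,"y":0,"z":-57,"rx":0,"ry":0,"rz":0},{"x":0,"y":0,"z":-57,"rx":0,"ry":0,"rz":0},{"x":0,"y":0,"z":-57,"rx":0,"ry":0,"rz":0}]'
python3 -m handwheel '[{"x":0,"y":0,"z":0,"rx":0,"ry":0,"rz":0},{"x":0,"y":0,"z":0,"rx":0,"ry":0,"rz":0},{"x":0,"y":0,"z":0,"rx":0,"ry":0,"rz":0},{"x":0,"y":0,"z":0,"rx":0,"ry":0,"rz":0},{"x":0,"y":0,"z":0,"rx":0,"ry":0,"rz":0}]' 45 25
python3 -m handwheel '[{"x":0,"y":0,"z":6,"rx":0,"ry":0,"rz":0},{"x":0,"y":0,"z":6,"rx":0,"ry":0,"rz":0},{"x":0,"y":0,"z":6,"rx":0,"ry":0,"rz":0},{"x":0,"y":0,"z":6,"rx":0,"ry":0,"rz":0}]'
python3 - <<'E'
from h import *
f=snap('scene','s17');W=world(f);print(arm.get_state()['ee_pos'],fit(W,np.array([.62,.031]),.028,.02,.055))
E
```

```text
time_s: 26.65
ee_pos: [0.6238, 0.029, 0.1997]
orientation: [2.385, 2.034, 0.002]
ft_force: [-1.4, 0.2, 0.7]
grip_width: 0.876
grasp_force: 0.0
time_s: 27.15
ee_pos: [0.6174, 0.0295, 0.0996]
orientation: [2.391, 2.037, -0.003]
ft_force: [-0.4, -0.4, 1.0]
grip_width: 0.878
grasp_force: 0.0
time_s: 27.65
ee_pos: [0.6172, 0.0308, 0.044]
orientation: [2.389, 2.038, 0.001]
ft_force: [0.8, -0.3, 0.2]
grip_width: 0.879
grasp_force: 0.0
time_s: 28.15
ee_pos: [0.6174, 0.0309, 0.0448]
orientation: [2.389, 2.038, 0.003]
ft_force: [-0.2, 0.4, 6.2]
grip_width: 0.645
grasp_force: 27.0
time_s: 28.55
ee_pos: [0.6161, 0.0312, 0.049]
orientation: [-2.389, -2.039, 0.001]
ft_force: [-0.2, -0.2, -1.4]
grip_width: 0.644
grasp_force: 26.8
[0.61607004 0.03125609 0.04899795] (array([0.6182, 0.0312]), 300, np.float64(0.0395))
```

```bash
python3 -m handwheel '[{"x":3,"y":-1,"z":0,"rx":0,"ry":0,"rz":0},{"x":3,"y":-1,"z":-3,"rx":0,"ry":0,"rz":0},{"x":3,"y":-1,"z":-5,"rx":0,"ry":0,"rz":0},{"x":3,"y":-1,"z":-5,"rx":0,"ry":0,"rz":0},{"x":3,"y":-1,"z":-5,"rx":0,"ry":0,"rz":0}]'
python3 -m handwheel '[{"x":0,"y":0,"z":0,"rx":0,"ry":0,"rz":0},{"x":0,"y":0,"z":0,"rx":0,"ry":0,"rz":0},{"x":0,"y":0,"z":0,"rx":0,"ry":0,"rz":0},{"x":0,"y":0,"z":0,"rx":0,"ry":0,"rz":0},{"x":0,"y":0,"z":10,"rx":0,"ry":0,"rz":0}]' 75
python3 -m handwheel '[{"x":0,"y":0,"z":40,"rx":0,"ry":0,"rz":0},{"x":0,"y":0,"z":80,"rx":0,"ry":0,"rz":0},{"x":0,"y":0,"z":125,"rx":0,"ry":0,"rz":0},{"x":-30,"y":0,"z":160,"rx":0,"ry":0,"rz":0},{"x":-75,"y":0,"z":170,"rx":0,"ry":0,"rz":0}]'
python3 -m handwheel '[{"x":-45,"y":0,"z":0,"rx":0,"ry":0,"rz":0},{"x":-90,"y":0,"z":0,"rx":0,"ry":0,"rz":0},{"x":-110,"y":0,"z":0,"rx":0,"ry":0,"rz":0},{"x":-110,"y":0,"z":0,"rx":0,"ry":0,"rz":0},{"x":-110,"y":0,"z":0,"rx":0,"ry":0,"rz":0}]'
python3 - <<'E'
from h import *
f=snap('scene','s18');t=snap('top','t18')
print(fit(world(f),np.array([.62,.031]),.028,.01,.055),fit(world(t),np.array([.616,.03]),.0265,.045,.07,.045),fit(world(f),np.array([.606,.158]),.032,.03,.098),fit(world(f),np.array([.636,-.094]),.032,.02,.055),arm.get_state()['ft_force'])
crop(f,200,150,440,330,3,'m18')
E
```

```text
time_s: 29.1
ee_pos: [0.6196, 0.0299, 0.0448]
orientation: [2.39, 2.039, 0.001]
ft_force: [-2.3, 0.2, 5.6]
grip_width: 0.645
grasp_force: 27.3
time_s: 29.6
ee_pos: [0.6183, 0.0302, 0.0534]
orientation: [-2.389, -2.038, 0.004]
ft_force: [0.2, 0.4, 0.3]
grip_width: 0.876
grasp_force: 0.0
time_s: 30.1
ee_pos: [0.5478, 0.029, 0.2291]
orientation: [2.385, 2.034, 0.011]
ft_force: [-0.0, 0.4, 1.8]
grip_width: 0.878
grasp_force: 0.0
time_s: 30.6
ee_pos: [0.4348, 0.031, 0.2248]
orientation: [-2.387, -2.041, -0.004]
ft_force: [-0.3, -0.7, 1.3]
grip_width: 0.877
grasp_force: 0.0
(array([0.6202, 0.0315]), 460, np.float64(0.0341)) (array([0.6159, 0.0292]), 170, np.float64(0.0559)) (array([0.6065, 0.1581]), 477, np.float64(0.0656)) (array([ 0.6362, -0.0943]), 218, np.float64(0.0374)) [-0.06431447  0.76919094 -0.3370662 ]
```

View pics/m18.png

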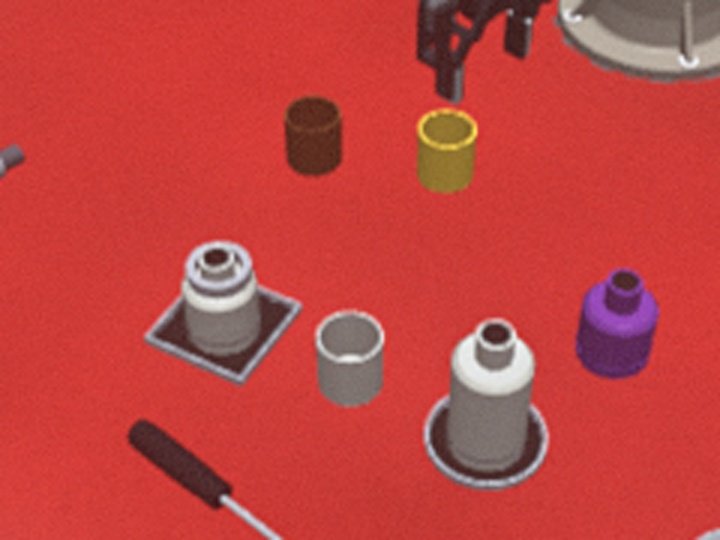

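The short flask with its flat ring is at (217,300), the cup upright at (350,358) and the tall flask in its dish at (490,400), with the arm clear. The cup is within about 1–2 mm of the midpoint in both cameras, so I'm handing in.

```bash
python3 -c "
from rig import arm
print(arm.finish_job())"
```

```text
the job is handed in; nothing more can be done
None
```

The job is handed in at about 31 s of the 102 s: the tall flask is in the round dish, the short flask is in the square dish with the ring flat on its shoulder, and the cup is within about 2 mm of midway between the dishes; nothing was knocked over and the bystanders were not touched.

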